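# Sweep the frozen fish into the slotted crate

## Task

Sweep the three small frozen fish along the white board and off its end into the slotted crate, by pushing them with the fingers: do not pick them up. Keep them out of the solid tub at the other end, and leave the steel weight and the small jar standing where they are on the board. Finish with the hand clear of everything.

Things in the scene. Friction and masses are not known exactly. Their poses are not given: they have to be found in the camera images.
- board: white plastic grading board on four steel legs, fixed: 280 mm along its x (away from the robot), 360 mm along its y (left-right). Origin: on the table under its middle; the board's top is 100 mm above the table. The two long edges (x = +-140 mm) carry 8 mm thick steel fences, the far one (+x) 24 mm and the near one (-x) 14 mm above the board's top; both ends (y = +-180 mm) are open, and overhang the rim of the container there by 10 mm. Slab 12 mm thick.
- crate: blue plastic crate with slots in walls and floor, empty, fixed: 280 mm along x, 200 mm along y, 85 mm high, walls and floor 5 mm. Origin: on the table under its middle; axes parallel to the board's. It stands at one end of the board, its middle 270 mm from the board's middle along the board's y, left (+y) or right (-y) changing from run to run. Things pushed off that end of the board fall into it.
- tub: blue plastic tub with plain solid walls, fixed, at the other end of the board: 280 x 200 mm, 60 mm high, with a pale frozen block (180 x 120 x 35 mm) in it. Origin: on the table under its middle; axes parallel to the board's. No fish belongs in it.
- fish1: a small frozen whole fish, rigid, 40 to 85 g, lying on its side on the board with its length roughly across the board: 100 mm long, 27 mm wide, 19 mm thick, dark grey back and silver belly, narrow notched tail. Origin: middle of its underside, which is on the board top at the start; +x runs along the fish towards the head, z up. It slides when pushed and does not roll.
- fish2: the same kind of fish: a small frozen whole fish, rigid, 40 to 85 g, lying on its side on the board with its length roughly across the board: 100 mm long, 27 mm wide, 19 mm thick, dark grey back and silver belly, narrow notched tail. Origin: middle of its underside, which is on the board top at the start; +x runs along the fish towards the head, z up. It slides when pushed and does not roll.
- fish3: the same kind of fish: a small frozen whole fish, rigid, 40 to 85 g, lying on its side on the board with its length roughly across the board: 100 mm long, 27 mm wide, 19 mm thick, dark grey back and silver belly, narrow notched tail. Origin: middle of its underside, which is on the board top at the start; +x runs along the fish towards the head, z up. It slides when pushed and does not roll.
- weight: bystander: polished steel check weight with a knob on top, 38 mm diameter, 47 mm high, 300 g, standing near the board's far fence. Origin: middle of its underside.
- jar: bystander: small closed grey sample jar with a white lid, 38 mm diameter, 50 mm high, 120 g, standing near the board's far fence. Origin: middle of its underside.
There are look-alikes about, which are no part of the job. Leave any blue or brown look-alike of the fish1 alone.

How it is judged:
At the end, for the whole second after the job is handed in: All three fish lie at rest inside the slotted crate (each fish's middle within its walls and at most 70 mm above its underside), and the weight and the jar stand upright within 30 mm of where they began (x of fish1 in the frame of crate between -0.135 and 0.135 m and y of fish1 in the frame of crate between -0.095 and 0.095 m and z of each of fish1, fish2, fish3 in the frame of crate below 0.07 m and linear speed of each of fish1, fish2, fish3 below 0.03 m/s and x of fish2 in the frame of crate between -0.135 and 0.135 m and y of fish2 in the frame of crate between -0.095 and 0.095 m and x of fish3 in the frame of crate between -0.135 and 0.135 m and y of fish3 in the frame of crate between -0.095 and 0.095 m and distance of each of weight, jar from where it was at the start of the episode below 0.03 m and angle between each of weight, jar's own z axis and vertical below 0.2 rad); the robot touches nothing.
It fails at once if a fish was picked up (raised more than 30 mm above the board's top) (height (world z) of any of fish1, fish2, fish3 above 0.13 m).
It fails at once if a fish went into the solid tub ((x of fish1 in the frame of tub between -0.14 and 0.14 m and y of fish1 in the frame of tub between -0.1 and 0.1 m and z of fish1 in the frame of tub below 0.08 m) or (x of fish2 in the frame of tub between -0.14 and 0.14 m and y of fish2 in the frame of tub between -0.1 and 0.1 m and z of fish2 in the frame of tub below 0.08 m) or (x of fish3 in the frame of tub between -0.14 and 0.14 m and y of fish3 in the frame of tub between -0.1 and 0.1 m and z of fish3 in the frame of tub below 0.08 m)).
It fails at once if the weight or the jar was pushed away or knocked over (distance of any of weight, jar from where it was at the start of the episode above 0.03 m or angle between any of weight, jar's own z axis and vertical above 0.4 rad).
It also fails if it takes over 64 s, if anything falls off the work surface, if the arm or the gripper's body presses on something with over 40 N, if the wrist force passes 120 N, or if a joint passes its speed limit or range.

## Robot

A 6-joint arm with a two-finger parallel gripper is mounted at the origin on the work surface. World frame = base frame: x ahead of the robot, y to its left, z up, the work surface at z = 0. Lengths are in m, angles in rad, forces in N, time in s.
With the tool pointing down it reaches from about 0.275 to 0.725 m from the base axis. Payload 15.9 kg.
Tool frame: the origin (TCP) lies at the very end of the fingers, on their centre line; the grasp point (between the pads) lies arm.grip_point_offset behind it (arm.grip_point_offset is the distance from the TCP to the grasp point, in m); x points along the fingers, z is the direction in which the jaws open and shut, and the axes are right-handed (so a half turn about x gives the same grasp; the last joint's range is limited). The gripper opens to 85 mm and grips with 20 to 120 N. Pads are 22 mm wide; open, the fingers measure 114 mm over their backs; the gripper's body (76 mm by 85 mm) begins 54 mm behind the grasp point. The pads swing forward as they close: fully open they stand 13 mm farther back than shut.
Start: joints at [-1.295, 0.213, -0.034, 1.323, 0, 1.571], TCP at [0.136, -0.481, 0.231] pointing down, gripper open.
Joint ranges: [-2.98, 2.98], [-0.74, 1.72], [-1.14, 1.35], [-2.1, 2.04], [-1.57, 1.44], [-3.14, 3.14]. Speed limits (rad/s): [1.89, 1.89, 2.39, 2.57, 3.14, 3.14].

## Interface

Orientations are given as a unit quaternion [w, x, y, z].
In Python, from cell import arm gives the robot as it stands.
- The arm moves only by the tool send_rows, never from a script. Its argument "plan" is a list of rows, each an object of numbers: "tx", "ty", "tz": the shift along the tool's x, y, z scaled (see below); "ax", "ay", "az": the turn, a rotation vector about the tool's x, y, z scaled (see below); "hand": the opening in per cent of the stroke, from 0 (shut) to 100 (fully open). In form: [{"tx": .., "ty": .., "tz": .., "ax": .., "ay": .., "az": .., "hand": ..}, ...]. A call has 1 to 12 rows; each row shifts and turns the commanded pose from where the row before left it, along the tool's axes as they then stand; what a row does not reach is not made up. The controller multiplies each number of a shift by 0.5 m and each number of a turn by pi/4 rad. A row lasts 1/10 s, in which the tool goes at most 50 mm and 8.59 degrees, less where a joint would pass 70% of its speed; a pose out of reach is approached as far as the arm can. A call with a number of a shift or a turn outside -1 to 1 is refused whole. A call with a gripper value outside its range is refused whole. The fingers move at their own pace and stop on an object; "grip_force" is the grip in N (left out, the last holds). Time passes only in rows, so rows that do not move let the fingers close. It gives the time, the measured TCP pose, the force and the opening at its end, in the units of the state.
- arm.read_state(): the state, without advancing time (a new reading comes with each control period).
- arm.capture(name): name is "scene" or "top" or "wrist"; returns a dict with "color" (400x640x3 uint8, red, green, blue), "z_map" (400x640 float32, m along the optical axis (not along the pixel's ray), 0 where there is no reading), "K" (3x3 intrinsics, pixels), "R" (3x3) and "t" (3): a world point X has camera coordinates R X + t. Camera axes: x right, y down, z forward; pixel columns grow to the right and rows downward; lengths in m; the calibration is good to about 2 mm. A picture is of the moment at which its call begins.
- arm.close_job(): hands the job in, once; it reports no verdict.
Trained networks look in a picture, given as the dict that the camera call returned (one of the last four; its "shot" number tells which), for a name from the list of things; names that differ only in an ending like _2 or _b are one class to them, and where a whole thing is asked for, a point or a joint stands for the part that bears it (a point fixed in the world has none). Each returns a list of dicts, best first, with "p" (0 to 1); they miss things now and then, are a little off and sometimes report something else, mostly with a low value. They report only what shows in the picture. A call takes as long as a camera call. They do not tell look-alikes from the thing itself.
- arm.silhouettes(picture, query): "region" (400x640 bool, what is visible of it) and "location" ([row, column] in pixels, amid what is visible of it).
The state is a dict: "time": time; "joints": joint angles; "qvel": joint speeds; "tau": joint torques, N m; "tool_pos": TCP position; "eef_rot": TCP orientation; "force": force on the tool from outside, world axes, zero at the start; "ft_torque": the same for the moment, N m; "width": finger opening in m.
Only numpy, scipy, OpenCV 4.12 (cv2) and the standard library are available. Lean on these libraries where they do the work, as an engineer would, in place of code of your own. Each camera call takes 0.05 s, during which the arm holds its last target.

## Working session

There is one attempt and no reset: what is moved stays moved. The work goes in short steps, Python scripts to look and compute and a tool call to move; the robot and the scene stay as the last step left them, time stands still between calls to the robot, and variables do not carry over. Pictures are saved under pics/ and viewed, and the job is handed in when it is done.

Besides the shell and the picture viewer there is one more tool, called after "Request:" as name(argument=value, ...) on one line, values as JSON. send_rows: Moves the arm, as the interface text tells. Its arguments: {"type":"object","properties":{"plan":{"type":"array"},"grip_force":{"type":"number"}},"required":["plan"]}

```bash
ls; mkdir -p pics
python3 - <<'E'
from cell import arm
import cv2,numpy as np
print(arm.read_state(), arm.grip_point_offset)
for n in("scene","top"):
    p=arm.capture(n); cv2.imwrite(f"pics/{n}0.png",p["color"][:,:,::-1]); print(n,p["K"],p["R"],p["t"])
    for q in("fish1","weight","jar","board","crate","tub"):
        for s in arm.silhouettes(p,q):
            m=s["region"]; v,u=np.nonzero(m); z=p["z_map"][v,u]; g=z>0; u=u[g];v=v[g];z=z[g]
            K=p["K"]; c=np.stack([(u-K[0,2])/K[0,0]*z,(v-K[1,2])/K[1,1]*z,z],1)
            w=(c-p["t"])@p["R"]
            print(n,q,round(s["p"],2),s["location"],np.median(w,0).round(3),np.percentile(w,1,axis=0).round(3),np.percentile(w,99,axis=0).round(3))
E
```

```text
pics
{'time': 0.0, 'joints': array([-1.29503995e+00,  2.13372866e-01, -3.50514436e-02,  1.32347147e+00,
       -3.87077465e-05,  1.57077876e+00]), 'qvel': array([ 0.00222757, -0.00020393, -0.00018394,  0.00097089, -0.00133087,
        0.0002504 ]), 'tau': array([ 1.46863680e-03, -6.86154771e+01,  4.87124527e+01,  1.72433804e-02,
        8.07589072e-05,  1.89979693e-05]), 'tool_pos': array([ 0.13603716, -0.48080036,  0.23081084]), 'eef_rot': array([ 0.56366118,  0.42675259,  0.56429775, -0.42630546]), 'force': array([-1.72539768,  0.51627917, -0.86975584]), 'ft_torque': array([-0.00940978, -0.05130398,  0.03398055]), 'width': 0.08524075125272179} 0.0187
scene [[388.75319519   0.         319.02453954]
 [  0.         388.75319519 201.83722281]
 [  0.           0.           1.        ]] [[ 0.52363478  0.851643   -0.02260121]
 [ 0.55070656 -0.3586063  -0.75373988]
 [-0.65002223  0.38223778 -0.65678412]] [-0.31721347 -0.20251769  1.47974463]
scene fish1 0.76 [291.4, 356.4] [ 0.791 -0.004  0.017] [ 0.746 -0.018  0.008] [0.83  0.012 0.022]
scene fish1 0.59 [186.7, 364.8] [0.571 0.18  0.116] 
[... 1604 characters left out ...]
 [ 0.447 -0.073  0.099] [ 0.532 -0.025  0.122]
top weight 0.52 [162.9, 360.7] [ 0.647 -0.065  0.131] [ 0.635 -0.084  0.104] [ 0.667 -0.049  0.15 ]
top jar 0.57 [153.2, 280.0] [0.663 0.094 0.149] [0.651 0.078 0.107] [0.685 0.112 0.154]
top board 0.65 [202.1, 300.5] [0.571 0.06  0.101] [ 0.424 -0.118  0.096] [0.722 0.246 0.125]
top board 0.25 [206.0, 240.3] [0.562 0.183 0.116] [0.52 0.17 0.1 ] [0.612 0.2   0.122]
top board 0.17 [159.0, 359.5] [ 0.647 -0.064  0.13 ] [ 0.635 -0.084  0.099] [ 0.672 -0.049  0.15 ]
top crate 0.97 [222.1, 428.0] [ 0.538 -0.227  0.007] [ 0.39  -0.314  0.001] [ 0.681 -0.116  0.088]
top tub 0.86 [195.2, 168.9] [0.605 0.35  0.04 ] [0.463 0.252 0.004] [0.75  0.441 0.063]
```

View pics/top0.png

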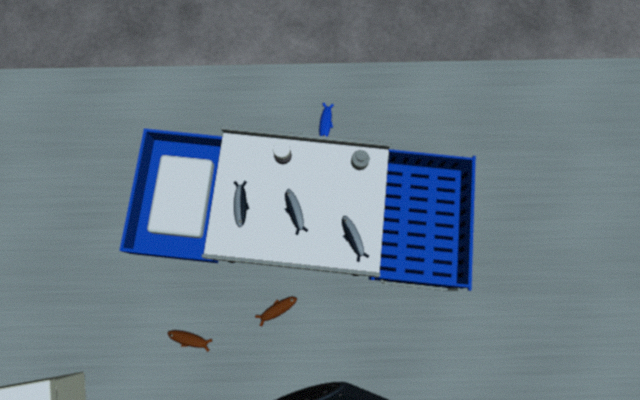

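View pics/scene0.png

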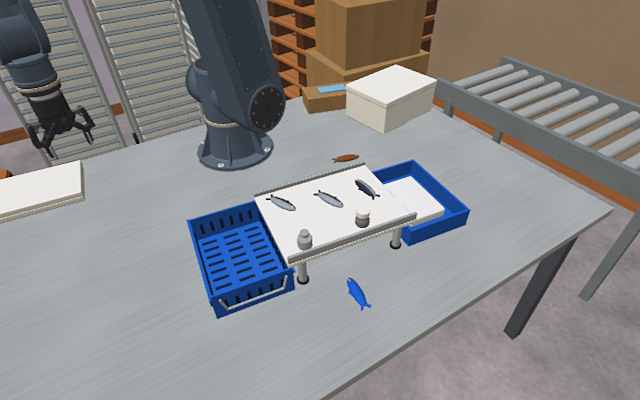

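```bash
cat > h.py <<'E'
from cell import arm
import cv2,numpy as np
from scipy.spatial.transform import Rotation as R
def pts(p,m):
    v,u=np.nonzero(m&(p["z_map"]>0)); z=p["z_map"][v,u];K=p["K"]
    c=np.stack([(u-K[0,2])/K[0,0]*z,(v-K[1,2])/K[1,1]*z,z],1); return (c-p["t"])@p["R"]
def rot():
    q=arm.read_state()["eef_rot"]; return R.from_quat([q[1],q[2],q[3],q[0]]).as_matrix()
E
python3 - <<'E'
from h import *
p=arm.capture("top")
s=arm.silhouettes(p,"board")[0]
w=pts(p,np.ones((400,640),bool)); 
k=(w[:,2]>.095)&(w[:,2]<.105)&(w[:,1]>-.2)&(w[:,1]<.3)&(w[:,0]>.35)&(w[:,0]<.8)
r=cv2.minAreaRect((w[k][:,:2]*1000).astype(np.float32)); print(r, cv2.boxPoints(r))
for q in("crate","tub"):
    x=pts(p,arm.silhouettes(p,q)[0]["region"]); print(q,cv2.minAreaRect((x[:,:2]*1000).astype(np.float32)))
c=np.array(r[0])/1000; 
a=np.deg2rad(-6.5)
b=cv2.boxPoints(r); e=[b[(i+1)%4]-b[i] for i in range(4)]; e=max(e,key=np.linalg.norm); e=e*np.sign(e[1]); yaw=np.arctan2(-e[0],e[1]); print("yaw",np.degrees(yaw))
ex=np.array([np.cos(yaw),np.sin(yaw)]);ey=np.array([-ex[1],ex[0]])
np.savez("b.npz",c=c,ex=ex,ey=ey)
for q in("fish1","weight","jar"):
  for s in arm.silhouettes(p,q):
    x=pts(p,s["region"]); x=x[x[:,2]>.107]
    if len(x)<20 : continue
    d=x[:,:2]-c; bx=np.stack([d@ex,d@ey],1)*1000
    print(q,round(s["p"],2),np.median(x,0).round(3),cv2.minAreaRect(bx.astype(np.float32)),"bmin",bx.min(0).round(),"bmax",bx.max(0).round())
print(arm.read_state()["tool_pos"],rot().round(3))
Rm=rot(); goal=np.stack([[0,0,-1],[0,0,0],[*ex,0]],1)
for sg in(1,-1):
    g=np.stack([[0,0,-1],[0,0,0],[*(sg*ex),0]],1).astype(float); g[:,1]=np.cross(g[:,2],g[:,0])
    print(sg,R.from_matrix(Rm.T@g).as_rotvec(degrees=True))
E
```

```text
((569.3555908203125, 64.07894897460938), (360.9372863769531, 274.33892822265625), 82.78282165527344) [[ 410.60052  -97.72716]
 [ 682.7658  -132.19255]
 [ 728.11066  225.88506]
 [ 455.94537  260.35046]]
crate ((550.4632568359375, -221.64208984375), (235.7648162841797, 324.9381408691406), 82.59072875976562)Traceback (most recent call last):
  File "<stdin>", line 8, in <module>
IndexError: list index out of range
```

Run:
```python
from h import *
p=arm.capture("top")
c=np.array([.5705,.064]);yaw=np.deg2rad(-7.2)
ex=np.array([np.cos(yaw),np.sin(yaw)]);ey=np.array([-ex[1],ex[0]])
np.savez("b.npz",c=c,ex=ex,ey=ey)
for q in("fish1","weight","jar"):
  for s in arm.silhouettes(p,q):
    x=pts(p,s["region"]); x=x[x[:,2]>.107]
    if len(x)<20 : continue
    d=x[:,:2]-c; bx=np.stack([d@ex,d@ey],1)*1000
    print(q,round(s["p"],2),np.median(x,0).round(3),[np.round(t,0) for t in cv2.minAreaRect(bx.astype(np.float32))],"bmin",bx.min(0).round(),"bmax",bx.max(0).round())
Rm=rot();print(arm.read_state()["time"],arm.read_state()["tool_pos"],Rm.round(3))
for sg in(1,-1):
    g=np.stack([[0,0,-1],[0,0,0],[*(sg*ex),0]],1).astype(float); g[:,1]=np.cross(g[:,2],g[:,0])
    print(sg,R.from_matrix(Rm.T@g).as_rotvec(degrees=True))
for b in((0,.15),(-.05,.15),(0,-.2),(-.065,-.2)):print(b,c+b[0]*ex+b[1]*ey)
```

```text
fish1 0.96 [0.548 0.071 0.117] [array([-23.,   5.]), array([91., 29.]), np.float64(31.0)] bmin [-70. -21.] bmax [20. 27.]
fish1 0.7 [ 0.491 -0.046  0.116] [array([ -64., -119.]), array([95., 30.]), np.float64(26.0)] bmin [-109. -151.] bmax [-22. -94.]
fish1 0.57 [0.561 0.183 0.116] [array([-21., 116.]), array([93., 31.]), np.float64(9.0)] bmin [-67.  99.] bmax [ 24. 133.]
weight 0.74 [ 0.648 -0.065  0.131] [array([  97., -120.]), array([37., 34.]), np.float64(85.0)] bmin [  80. -139.] bmax [ 115. -102.]
jar 0.79 [0.662 0.093 0.149] [array([92., 42.]), array([33., 33.]), np.float64(4.0)] bmin [76. 25.] bmax [109.  59.]
1.1 [ 0.1361334  -0.48107656  0.23129224] [[-0.     0.962  0.272]
 [ 0.     0.272 -0.962]
 [-1.     0.    -0.   ]]
1 [-6.70003440e+01 -3.03797695e-03 -2.20162245e-03]
-1 [ 1.12999656e+02 -2.45769890e-03  3.39133197e-03]
(0, 0.15) [0.58929999 0.21281721]
(-0.05, 0.15) [0.53969425 0.21908387]
(0, -0.2) [ 0.54543335 -0.13442294]
(-0.065, -0.2) [ 0.4809459  -0.12627628]
```

Request:
send_rows(plan=[{"ax": -0.149,"hand": 50},{"ax": -0.149,"hand": 50},{"ax": -0.149,"hand": 50},{"ax": -0.149,"hand": 50},{"ax": -0.149,"hand": 50},{"ax": -0.149,"hand": 50},{"ax": -0.149,"hand": 50},{"ax": -0.149,"hand": 50},{"ax": -0.149,"hand": 50},{"ax": -0.149,"hand": 50},{"hand": 50}])

```text
invalid input at $.plan[0]: expected keys tx, ty, tz, ax, ay, az, hand
```

Request:
send_rows(plan=[{"ty": 0.07,"tz": 0.04,"hand": 50},{"ty": 0.07,"tz": 0.04,"hand": 50},{"ty": 0.07,"tz": 0.04,"hand": 50},{"ty": 0.07,"tz": 0.04,"hand": 50},{"ty": 0.07,"tz": 0.04,"hand": 50},{"ty": 0.07,"tz": 0.04,"hand": 50},{"ty": 0.07,"tz": 0.04,"hand": 50},{"ty": 0.07,"tz": 0.04,"hand": 50},{"ty": 0.07,"tz": 0.04,"hand": 50},{"ty": 0.07,"tz": 0.04,"hand": 50},{"ty": 0.07,"tz": 0.04,"hand": 50},{"ty": 0.07,"tz": 0.04,"hand": 50}])

```text
invalid input at $.plan[0]: expected keys tx, ty, tz, ax, ay, az, hand
```

```bash
cat >> h.py <<'E'
B=np.load("b.npz")
def where():
    s=arm.read_state(); d=s["tool_pos"][:2]-B["c"]
    print("t",round(s["time"],2),"board mm",(1000*np.array([d@B["ex"],d@B["ey"]])).round(1),"z",s["tool_pos"][2].round(4),"F",s["force"].round(1),"w",round(s["width"],4))
E
python3 -c "
from h import *
where();Rm=rot();print(Rm.round(3),B['ex'],arm.read_state()['joints'])"
```

```text
t 1.1 board mm [-362.6 -595.2] z 0.2313 F [ 0.4 -0.2  0.6] w 0.0857
[[-0.     0.962  0.272]
 [ 0.     0.272 -0.962]
 [-1.     0.    -0.   ]] [ 0.9921147  -0.12533323] [-1.29503124e+00  2.12918802e-01 -3.44105583e-02  1.32352873e+00
  2.62215461e-06  1.57080540e+00]
```

Request:
send_rows(plan=[{"tx": 0,"ty": 0,"tz": 0,"ax": -0.149,"ay": 0,"az": 0,"hand": 50},{"tx": 0,"ty": 0,"tz": 0,"ax": -0.149,"ay": 0,"az": 0,"hand": 50},{"tx": 0,"ty": 0,"tz": 0,"ax": -0.149,"ay": 0,"az": 0,"hand": 50},{"tx": 0,"ty": 0,"tz": 0,"ax": -0.149,"ay": 0,"az": 0,"hand": 50},{"tx": 0,"ty": 0,"tz": 0,"ax": -0.149,"ay": 0,"az": 0,"hand": 50},{"tx": 0,"ty": 0,"tz": 0,"ax": -0.149,"ay": 0,"az": 0,"hand": 50},{"tx": 0,"ty": 0,"tz": 0,"ax": -0.149,"ay": 0,"az": 0,"hand": 50},{"tx": 0,"ty": 0,"tz": 0,"ax": -0.149,"ay": 0,"az": 0,"hand": 50},{"tx": 0,"ty": 0,"tz": 0,"ax": -0.149,"ay": 0,"az": 0,"hand": 50},{"tx": 0,"ty": 0,"tz": 0,"ax": -0.149,"ay": 0,"az": 0,"hand": 50},{"tx": 0,"ty": 0,"tz": 0,"ax": 0,"ay": 0,"az": 0,"hand": 50}])

```text
time: 2.2
tool_pos: [0.1362, -0.4811, 0.2313]
eef_rot: [0.706, 0.043, 0.706, -0.043]
force: [-0.4, 0.1, -0.5]
width: 0.0426
```

Request:
send_rows(plan=[{"tx": 0,"ty": 0.07,"tz": 0.04,"ax": 0,"ay": 0,"az": 0,"hand": 50},{"tx": 0,"ty": 0.07,"tz": 0.04,"ax": 0,"ay": 0,"az": 0,"hand": 50},{"tx": 0,"ty": 0.07,"tz": 0.04,"ax": 0,"ay": 0,"az": 0,"hand": 50},{"tx": 0,"ty": 0.07,"tz": 0.04,"ax": 0,"ay": 0,"az": 0,"hand": 50},{"tx": 0,"ty": 0.07,"tz": 0.04,"ax": 0,"ay": 0,"az": 0,"hand": 50},{"tx": 0,"ty": 0.07,"tz": 0.04,"ax": 0,"ay": 0,"az": 0,"hand": 50},{"tx": 0,"ty": 0.07,"tz": 0.04,"ax": 0,"ay": 0,"az": 0,"hand": 50},{"tx": 0,"ty": 0.07,"tz": 0.04,"ax": 0,"ay": 0,"az": 0,"hand": 50},{"tx": 0,"ty": 0.07,"tz": 0.04,"ax": 0,"ay": 0,"az": 0,"hand": 50},{"tx": 0,"ty": 0.07,"tz": 0.04,"ax": 0,"ay": 0,"az": 0,"hand": 50},{"tx": 0,"ty": 0.07,"tz": 0.04,"ax": 0,"ay": 0,"az": 0,"hand": 50},{"tx": 0,"ty": 0.07,"tz": 0.04,"ax": 0,"ay": 0,"az": 0,"hand": 50}])

```text
time: 3.4
tool_pos: [0.4273, -0.0926, 0.2315]
eef_rot: [0.706, 0.045, 0.705, -0.046]
force: [1.1, -1.6, 0.1]
width: 0.0426
```

```bash
python3 -c "
from h import *
where();Rm=rot();print(Rm.round(3),B['ex'],arm.read_state()['joints'])"
```

```text
t 3.4 board mm [-122.4 -173.3] z 0.2315 F [ 1.1 -1.6  0.1] w 0.0426
[[ 0.     0.128  0.992]
 [-0.     0.992 -0.128]
 [-1.    -0.     0.   ]] [ 0.9921147  -0.12533323] [-2.13404843e-01  8.35872076e-02 -1.86659048e-01  1.30004990e+00
 -5.45457345e-05  1.48609915e+00]
```

Request:
send_rows(plan=[{"tx": 0,"ty": 0.06,"tz": 0.029,"ax": 0,"ay": 0,"az": 0,"hand": 50},{"tx": 0,"ty": 0.06,"tz": 0.029,"ax": 0,"ay": 0,"az": 0,"hand": 50},{"tx": 0,"ty": 0.06,"tz": 0.029,"ax": 0,"ay": 0,"az": 0,"hand": 50},{"tx": 0,"ty": 0.045,"tz": 0.029,"ax": 0,"ay": 0,"az": 0,"hand": 50},{"tx": 0.06,"ty": 0,"tz": 0,"ax": 0,"ay": 0,"az": 0,"hand": 50},{"tx": 0.06,"ty": 0,"tz": 0,"ax": 0,"ay": 0,"az": 0,"hand": 50},{"tx": 0.06,"ty": 0,"tz": 0,"ax": 0,"ay": 0,"az": 0,"hand": 50},{"tx": 0.02,"ty": 0,"tz": 0,"ax": 0,"ay": 0,"az": 0,"hand": 50},{"tx": 0.02,"ty": 0,"tz": 0,"ax": 0,"ay": 0,"az": 0,"hand": 50},{"tx": 0,"ty": 0,"tz": 0,"ax": 0,"ay": 0,"az": 0,"hand": 50}])

```text
time: 4.4
tool_pos: [0.498, 0.0101, 0.1211]
eef_rot: [0.706, 0.045, 0.706, -0.045]
force: [-0.0, 0.5, 0.7]
width: 0.0426
```

```bash
python3 -c "
from h import *
where()
p=arm.capture('top');c=p['color'][90:310,180:500,::-1];cv2.imwrite('pics/t1.png',cv2.resize(c,None,fx=2.4,fy=2.4))
p=arm.capture('scene');c=p['color'][130:290,220:440,::-1];cv2.imwrite('pics/s1.png',cv2.resize(c,None,fx=3.4,fy=3.4))
p=arm.capture('wrist');cv2.imwrite('pics/w1.png',p['color'][:,:,::-1])
"
```

```text
t 4.4 board mm [-65.1 -62.5] z 0.1211 F [-0.   0.5  0.7] w 0.0426
```

View pics/t1.png

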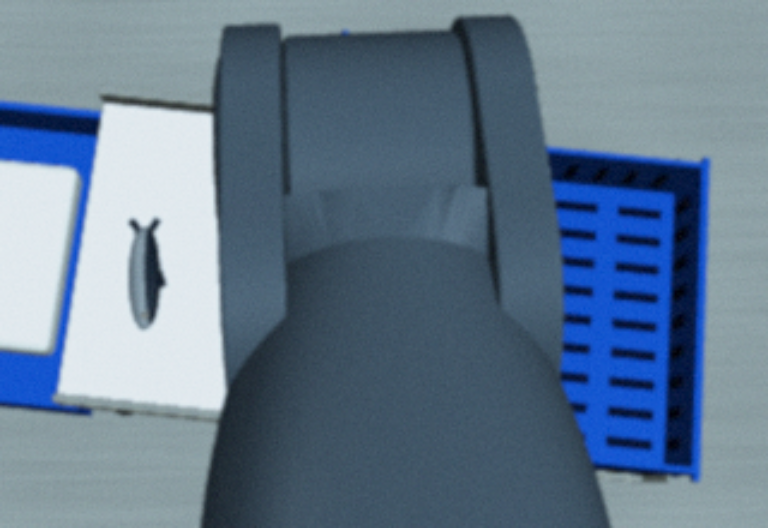

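View pics/s1.png

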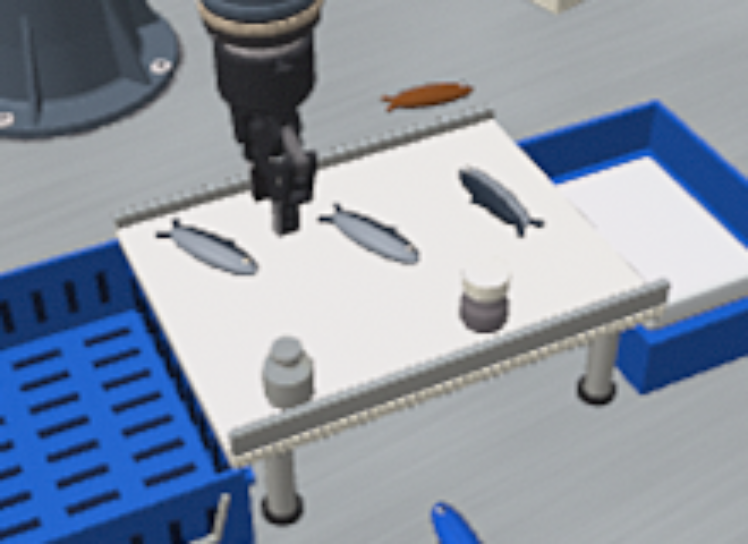

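View pics/w1.png

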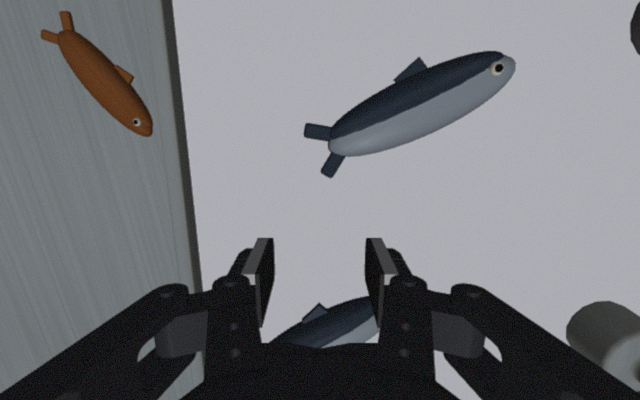

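Request:
send_rows(plan=[{"tx": 0.014,"ty": 0,"tz": 0,"ax": 0,"ay": 0,"az": 0,"hand": 50},{"tx": 0.015,"ty": 0,"tz": 0,"ax": 0,"ay": 0,"az": 0,"hand": 50},{"tx": 0,"ty": 0,"tz": 0,"ax": 0,"ay": 0,"az": 0,"hand": 50},{"tx": 0,"ty": -0.02,"tz": 0,"ax": 0,"ay": 0,"az": 0,"hand": 50},{"tx": 0,"ty": -0.02,"tz": 0,"ax": 0,"ay": 0,"az": 0,"hand": 50},{"tx": 0,"ty": -0.02,"tz": 0,"ax": 0,"ay": 0,"az": 0,"hand": 50},{"tx": 0,"ty": -0.02,"tz": 0,"ax": 0,"ay": 0,"az": 0,"hand": 50},{"tx": 0,"ty": -0.02,"tz": 0,"ax": 0,"ay": 0,"az": 0,"hand": 50},{"tx": 0,"ty": -0.02,"tz": 0,"ax": 0,"ay": 0,"az": 0,"hand": 50}])

```text
time: 5.45
tool_pos: [0.4905, -0.0503, 0.1069]
eef_rot: [0.706, 0.044, 0.706, -0.044]
force: [-0.1, 1.1, 0.9]
width: 0.0426
```

```bash
python3 -c "
from h import *
where()
p=arm.capture('scene');c=p['color'][130:290,190:410,::-1];cv2.imwrite('pics/s2.png',cv2.resize(c,None,fx=3.4,fy=3.4))
"
```

```text
t 5.45 board mm [ -65.  -123.4] z 0.1069 F [-0.1  1.1  0.9] w 0.0426
```

View pics/s2.png

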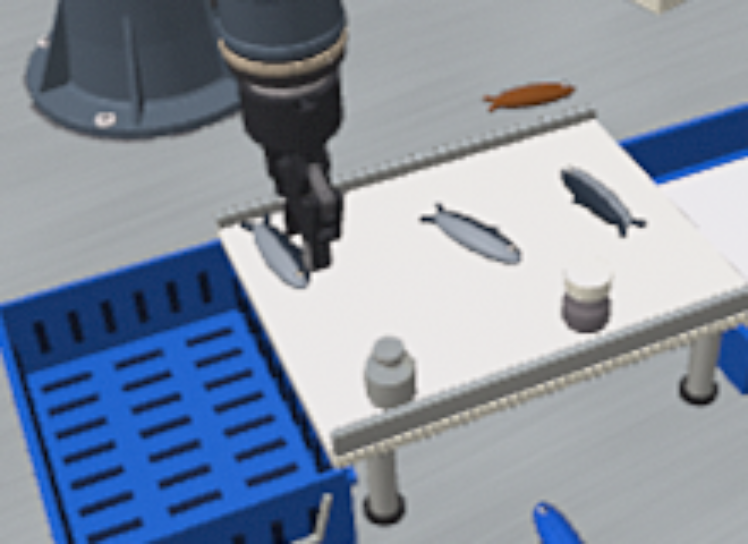

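Fish3 has squared up against both fingers at the crate-side edge. Continue past the edge.

Request:
send_rows(plan=[{"tx": 0,"ty": -0.02,"tz": 0,"ax": 0,"ay": 0,"az": 0,"hand": 50},{"tx": 0,"ty": -0.02,"tz": 0,"ax": 0,"ay": 0,"az": 0,"hand": 50},{"tx": 0,"ty": -0.02,"tz": 0,"ax": 0,"ay": 0,"az": 0,"hand": 50},{"tx": 0,"ty": -0.02,"tz": 0,"ax": 0,"ay": 0,"az": 0,"hand": 50},{"tx": 0,"ty": -0.02,"tz": 0,"ax": 0,"ay": 0,"az": 0,"hand": 50},{"tx": 0,"ty": -0.02,"tz": 0,"ax": 0,"ay": 0,"az": 0,"hand": 50},{"tx": 0,"ty": -0.02,"tz": 0,"ax": 0,"ay": 0,"az": 0,"hand": 50},{"tx": 0,"ty": -0.02,"tz": 0,"ax": 0,"ay": 0,"az": 0,"hand": 50},{"tx": 0,"ty": 0,"tz": 0,"ax": 0,"ay": 0,"az": 0,"hand": 50},{"tx": 0,"ty": 0,"tz": 0,"ax": 0,"ay": 0,"az": 0,"hand": 50}])

```text
time: 6.5
tool_pos: [0.4806, -0.1289, 0.1068]
eef_rot: [0.706, 0.044, 0.706, -0.044]
force: [-0.5, 0.1, 0.4]
width: 0.043
```

```bash
python3 -c "
from h import *
where()
p=arm.capture('scene');c=p['color'][130:320,180:410,::-1];cv2.imwrite('pics/s3.png',cv2.resize(c,None,fx=3,fy=3))
"
```

```text
t 6.5 board mm [ -65.  -202.6] z 0.1068 F [-0.5  0.1  0.4] w 0.043
```

View pics/s3.png

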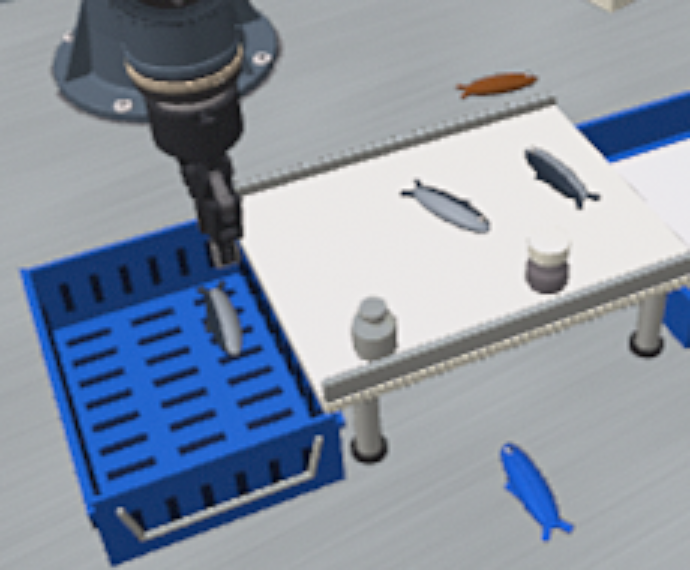

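Request:
send_rows(plan=[{"tx": -0.06,"ty": 0,"tz": 0,"ax": 0,"ay": 0,"az": 0,"hand": 50},{"tx": -0.06,"ty": 0,"tz": 0,"ax": 0,"ay": 0,"az": 0,"hand": 50},{"tx": 0,"ty": 0.065,"tz": 0.01,"ax": 0,"ay": 0,"az": 0,"hand": 50},{"tx": 0,"ty": 0.065,"tz": 0.01,"ax": 0,"ay": 0,"az": 0,"hand": 50},{"tx": 0,"ty": 0.065,"tz": 0.01,"ax": 0,"ay": 0,"az": 0,"hand": 50},{"tx": 0,"ty": 0.065,"tz": 0.01,"ax": 0,"ay": 0,"az": 0,"hand": 50},{"tx": 0,"ty": 0.065,"tz": 0.01,"ax": 0,"ay": 0,"az": 0,"hand": 50},{"tx": 0,"ty": 0.065,"tz": 0.01,"ax": 0,"ay": 0,"az": 0,"hand": 50},{"tx": 0,"ty": 0.065,"tz": 0.01,"ax": 0,"ay": 0,"az": 0,"hand": 50},{"tx": 0,"ty": 0.065,"tz": 0.01,"ax": 0,"ay": 0,"az": 0,"hand": 50},{"tx": 0,"ty": 0,"tz": 0,"ax": 0,"ay": 0,"az": 0,"hand": 50},{"tx": 0,"ty": 0,"tz": 0,"ax": 0,"ay": 0,"az": 0,"hand": 50}])

```text
time: 7.75
tool_pos: [0.5525, 0.1252, 0.1665]
eef_rot: [0.706, 0.043, 0.706, -0.043]
force: [-0.4, 0.2, -0.4]
width: 0.0429
```

```bash
python3 -c "
from h import *
where()
p=arm.capture('wrist');cv2.imwrite('pics/w4.png',p['color'][:,:,::-1])
"
```

```text
t 7.75 board mm [-25.5  58.4] z 0.1665 F [-0.4  0.2 -0.4] w 0.0429
```

View pics/w4.png

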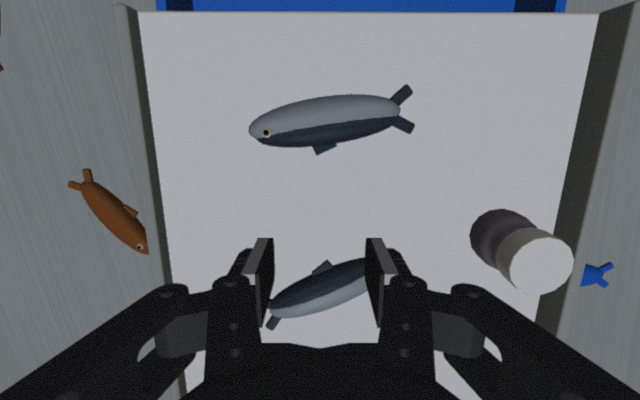

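Request:
send_rows(plan=[{"tx": 0.05,"ty": 0,"tz": 0,"ax": 0,"ay": 0,"az": 0,"hand": 50},{"tx": 0.05,"ty": 0,"tz": 0,"ax": 0,"ay": 0,"az": 0,"hand": 50},{"tx": 0.02,"ty": 0,"tz": 0,"ax": 0,"ay": 0,"az": 0,"hand": 50},{"tx": 0,"ty": 0,"tz": 0,"ax": 0,"ay": 0,"az": 0,"hand": 50},{"tx": 0,"ty": -0.02,"tz": 0,"ax": 0,"ay": 0,"az": 0,"hand": 50},{"tx": 0,"ty": -0.02,"tz": 0,"ax": 0,"ay": 0,"az": 0,"hand": 50},{"tx": 0,"ty": -0.02,"tz": 0,"ax": 0,"ay": 0,"az": 0,"hand": 50},{"tx": 0,"ty": -0.02,"tz": 0,"ax": 0,"ay": 0,"az": 0,"hand": 50},{"tx": 0,"ty": -0.02,"tz": 0,"ax": 0,"ay": 0,"az": 0,"hand": 50},{"tx": 0,"ty": -0.02,"tz": 0,"ax": 0,"ay": 0,"az": 0,"hand": 50},{"tx": 0,"ty": -0.02,"tz": 0,"ax": 0,"ay": 0,"az": 0,"hand": 50},{"tx": 0,"ty": -0.02,"tz": 0,"ax": 0,"ay": 0,"az": 0,"hand": 50}])

```text
time: 9.0
tool_pos: [0.5426, 0.0441, 0.1068]
eef_rot: [0.706, 0.044, 0.706, -0.044]
force: [-0.0, 1.0, -0.2]
width: 0.0428
```

```bash
python3 -c "
from h import *
where()
p=arm.capture('scene');c=p['color'][130:320,180:410,::-1];cv2.imwrite('pics/s5.png',cv2.resize(c,None,fx=3,fy=3))
"
```

```text
t 9.0 board mm [-25.2 -23.3] z 0.1068 F [-0.   1.  -0.2] w 0.0428
```

View pics/s5.png

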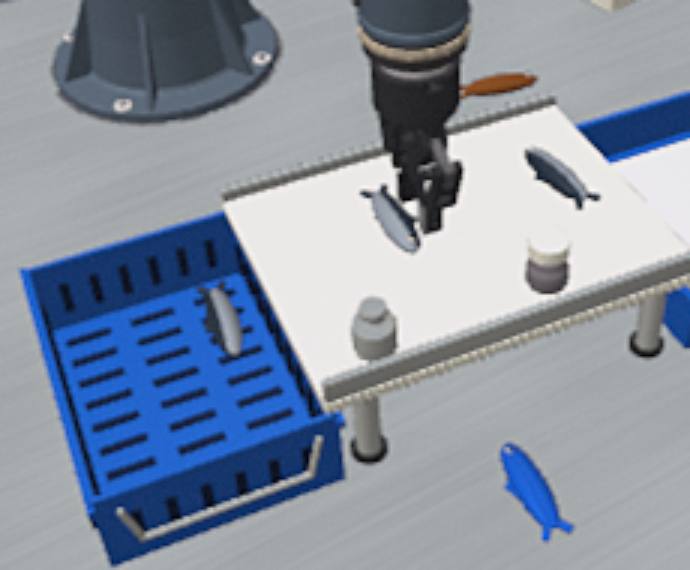

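Request:
send_rows(plan=[{"tx": 0,"ty": -0.02,"tz": 0,"ax": 0,"ay": 0,"az": 0,"hand": 50},{"tx": 0,"ty": -0.02,"tz": 0,"ax": 0,"ay": 0,"az": 0,"hand": 50},{"tx": 0,"ty": -0.02,"tz": 0,"ax": 0,"ay": 0,"az": 0,"hand": 50},{"tx": 0,"ty": -0.02,"tz": 0,"ax": 0,"ay": 0,"az": 0,"hand": 50},{"tx": 0,"ty": -0.02,"tz": 0,"ax": 0,"ay": 0,"az": 0,"hand": 50},{"tx": 0,"ty": -0.02,"tz": 0,"ax": 0,"ay": 0,"az": 0,"hand": 50},{"tx": 0,"ty": -0.02,"tz": 0,"ax": 0,"ay": 0,"az": 0,"hand": 50},{"tx": 0,"ty": -0.02,"tz": 0,"ax": 0,"ay": 0,"az": 0,"hand": 50}])

```text
time: 9.85
tool_pos: [0.5327, -0.0353, 0.1068]
eef_rot: [0.706, 0.044, 0.706, -0.044]
force: [0.3, 1.3, 0.2]
width: 0.0429
```

```bash
python3 -c "
from h import *
where()
p=arm.capture('scene');c=p['color'][130:320,180:410,::-1];cv2.imwrite('pics/s6.png',cv2.resize(c,None,fx=3,fy=3))
"
```

```text
t 9.85 board mm [ -25.1 -103.3] z 0.1068 F [0.3 1.3 0.2] w 0.0429
```

View pics/s6.png

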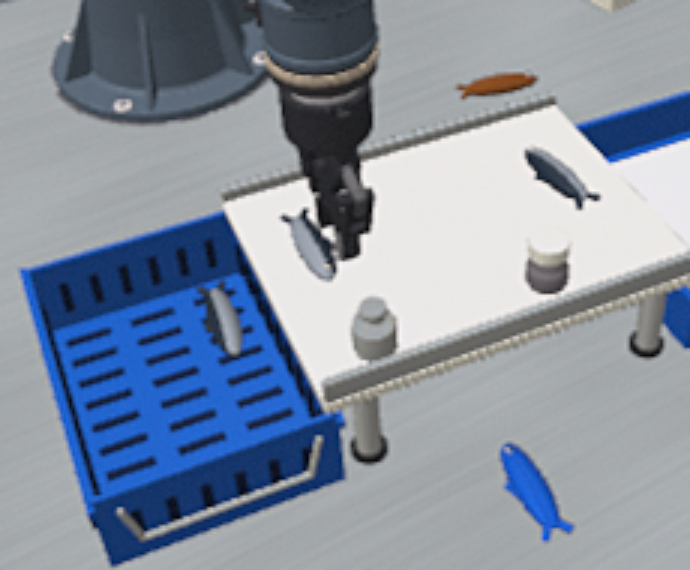

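Request:
send_rows(plan=[{"tx": 0,"ty": -0.02,"tz": 0,"ax": 0,"ay": 0,"az": 0,"hand": 50},{"tx": 0,"ty": -0.02,"tz": 0,"ax": 0,"ay": 0,"az": 0,"hand": 50},{"tx": 0,"ty": -0.02,"tz": 0,"ax": 0,"ay": 0,"az": 0,"hand": 50},{"tx": 0,"ty": -0.02,"tz": 0,"ax": 0,"ay": 0,"az": 0,"hand": 50},{"tx": 0,"ty": -0.02,"tz": 0,"ax": 0,"ay": 0,"az": 0,"hand": 50},{"tx": 0,"ty": -0.02,"tz": 0,"ax": 0,"ay": 0,"az": 0,"hand": 50},{"tx": 0,"ty": -0.02,"tz": 0,"ax": 0,"ay": 0,"az": 0,"hand": 50},{"tx": 0,"ty": -0.02,"tz": 0,"ax": 0,"ay": 0,"az": 0,"hand": 50},{"tx": 0,"ty": -0.02,"tz": 0,"ax": 0,"ay": 0,"az": 0,"hand": 50},{"tx": 0,"ty": -0.02,"tz": 0,"ax": 0,"ay": 0,"az": 0,"hand": 50},{"tx": 0,"ty": 0,"tz": 0,"ax": 0,"ay": 0,"az": 0,"hand": 50},{"tx": 0,"ty": 0,"tz": 0,"ax": 0,"ay": 0,"az": 0,"hand": 50}])

```text
time: 11.1
tool_pos: [0.5203, -0.1338, 0.1068]
eef_rot: [0.706, 0.044, 0.706, -0.044]
force: [0.2, 0.8, -0.1]
width: 0.0425
```

```bash
python3 -c "
from h import *
where()
p=arm.capture('scene');c=p['color'][130:320,180:410,::-1];cv2.imwrite('pics/s7.png',cv2.resize(c,None,fx=3,fy=3))
"
```

```text
t 11.1 board mm [ -25.  -202.5] z 0.1068 F [ 0.2  0.8 -0.1] w 0.0425
```

View pics/s7.png

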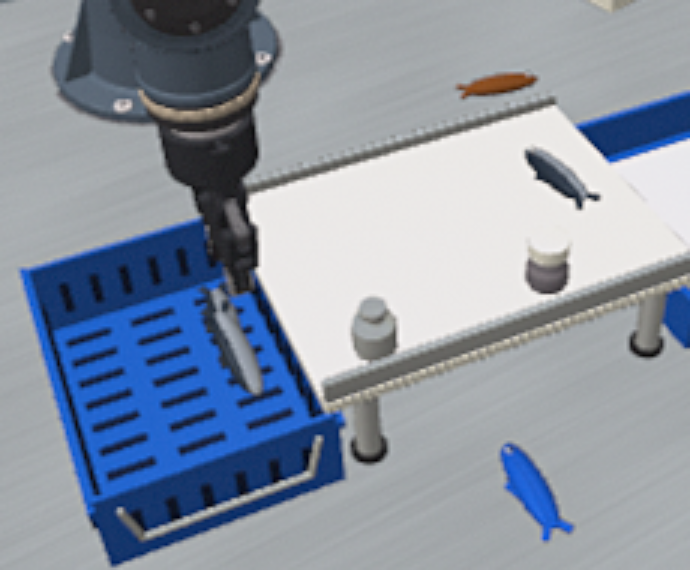

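Request:
send_rows(plan=[{"tx": -0.06,"ty": 0,"tz": 0,"ax": 0,"ay": 0,"az": 0,"hand": 50},{"tx": -0.06,"ty": 0.02,"tz": 0,"ax": 0,"ay": 0,"az": 0,"hand": 50},{"tx": 0,"ty": 0.07,"tz": 0,"ax": 0,"ay": 0,"az": 0,"hand": 50},{"tx": 0,"ty": 0.07,"tz": 0,"ax": 0,"ay": 0,"az": 0,"hand": 50},{"tx": 0,"ty": 0.08,"tz": 0,"ax": 0,"ay": 0,"az": 0,"hand": 50},{"tx": 0,"ty": 0.08,"tz": 0,"ax": 0,"ay": 0,"az": 0,"hand": 50},{"tx": 0,"ty": 0.08,"tz": 0,"ax": 0,"ay": 0,"az": 0,"hand": 50},{"tx": 0,"ty": 0.08,"tz": 0,"ax": 0,"ay": 0,"az": 0,"hand": 50},{"tx": 0,"ty": 0.08,"tz": 0,"ax": 0,"ay": 0,"az": 0,"hand": 50},{"tx": 0,"ty": 0.08,"tz": 0,"ax": 0,"ay": 0,"az": 0,"hand": 50},{"tx": 0,"ty": 0.07,"tz": 0,"ax": 0,"ay": 0,"az": 0,"hand": 50},{"tx": 0,"ty": 0,"tz": 0,"ax": 0,"ay": 0,"az": 0,"hand": 50}])

```text
time: 12.35
tool_pos: [0.5642, 0.2229, 0.1663]
eef_rot: [0.706, 0.043, 0.706, -0.042]
force: [0.9, -0.8, 0.3]
width: 0.0429
```

```bash
python3 -c "
from h import *
where()
p=arm.capture('scene');c=p['color'][130:320,180:450,::-1];cv2.imwrite('pics/s8.png',cv2.resize(c,None,fx=2.9,fy=2.9))
"
```

```text
t 12.35 board mm [-26.1 156.9] z 0.1663 F [ 0.9 -0.8  0.3] w 0.0429
```

View pics/s8.png

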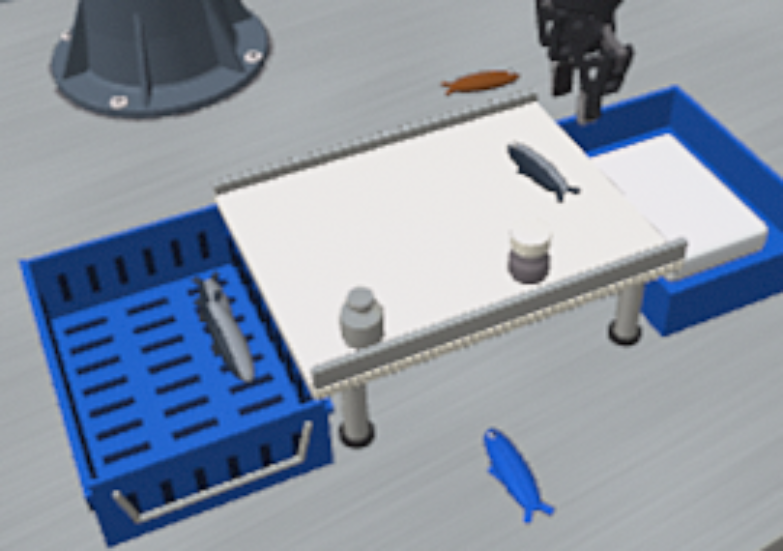

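Request:
send_rows(plan=[{"tx": 0.05,"ty": 0,"tz": 0,"ax": 0,"ay": 0,"az": 0,"hand": 50},{"tx": 0.05,"ty": 0,"tz": 0,"ax": 0,"ay": 0,"az": 0,"hand": 50},{"tx": 0.02,"ty": 0,"tz": 0,"ax": 0,"ay": 0,"az": 0,"hand": 50},{"tx": 0,"ty": 0,"tz": 0,"ax": 0,"ay": 0,"az": 0,"hand": 50},{"tx": 0,"ty": -0.02,"tz": 0,"ax": 0,"ay": 0,"az": 0,"hand": 50},{"tx": 0,"ty": -0.02,"tz": 0,"ax": 0,"ay": 0,"az": 0,"hand": 50},{"tx": 0,"ty": -0.02,"tz": 0,"ax": 0,"ay": 0,"az": 0,"hand": 50},{"tx": 0,"ty": -0.02,"tz": 0,"ax": 0,"ay": 0,"az": 0,"hand": 50},{"tx": 0,"ty": -0.02,"tz": 0,"ax": 0,"ay": 0,"az": 0,"hand": 50}])

```text
time: 13.3
tool_pos: [0.5584, 0.1679, 0.1072]
eef_rot: [0.706, 0.044, 0.706, -0.044]
force: [0.3, 0.9, 1.5]
width: 0.0429
```

```bash
python3 -c "
from h import *
where()
p=arm.capture('scene');c=p['color'][130:320,180:450,::-1];cv2.imwrite('pics/s9.png',cv2.resize(c,None,fx=2.9,fy=2.9))
"
```

```text
t 13.3 board mm [-25.1 101.5] z 0.1072 F [0.3 0.9 1.5] w 0.0429
```

View pics/s9.png

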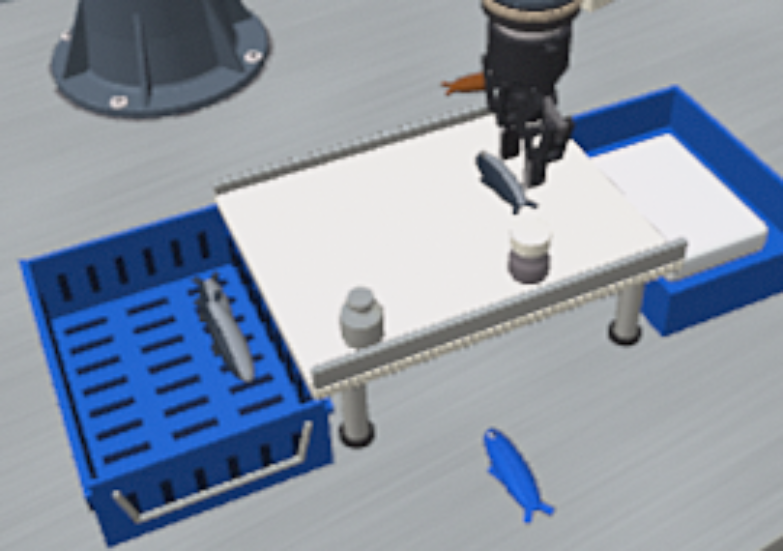

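Request:
send_rows(plan=[{"tx": 0,"ty": -0.02,"tz": 0,"ax": 0,"ay": 0,"az": 0,"hand": 50},{"tx": 0,"ty": -0.02,"tz": 0,"ax": 0,"ay": 0,"az": 0,"hand": 50},{"tx": 0,"ty": -0.02,"tz": 0,"ax": 0,"ay": 0,"az": 0,"hand": 50},{"tx": 0,"ty": -0.02,"tz": 0,"ax": 0,"ay": 0,"az": 0,"hand": 50},{"tx": 0,"ty": -0.02,"tz": 0,"ax": 0,"ay": 0,"az": 0,"hand": 50},{"tx": 0,"ty": -0.02,"tz": 0,"ax": 0,"ay": 0,"az": 0,"hand": 50},{"tx": 0,"ty": -0.02,"tz": 0,"ax": 0,"ay": 0,"az": 0,"hand": 50},{"tx": 0,"ty": -0.02,"tz": 0,"ax": 0,"ay": 0,"az": 0,"hand": 50},{"tx": 0,"ty": -0.02,"tz": 0,"ax": 0,"ay": 0,"az": 0,"hand": 50},{"tx": 0,"ty": -0.02,"tz": 0,"ax": 0,"ay": 0,"az": 0,"hand": 50}])

```text
time: 14.35
tool_pos: [0.5458, 0.0689, 0.1068]
eef_rot: [0.706, 0.044, 0.706, -0.044]
force: [-1.0, -0.2, -0.1]
width: 0.0425
```

Request:
send_rows(plan=[{"tx": 0,"ty": -0.02,"tz": 0,"ax": 0,"ay": 0,"az": 0,"hand": 50},{"tx": 0,"ty": -0.02,"tz": 0,"ax": 0,"ay": 0,"az": 0,"hand": 50},{"tx": 0,"ty": -0.02,"tz": 0,"ax": 0,"ay": 0,"az": 0,"hand": 50},{"tx": 0,"ty": -0.02,"tz": 0,"ax": 0,"ay": 0,"az": 0,"hand": 50},{"tx": 0,"ty": -0.02,"tz": 0,"ax": 0,"ay": 0,"az": 0,"hand": 50},{"tx": 0,"ty": -0.02,"tz": 0,"ax": 0,"ay": 0,"az": 0,"hand": 50},{"tx": 0,"ty": -0.02,"tz": 0,"ax": 0,"ay": 0,"az": 0,"hand": 50},{"tx": 0,"ty": -0.02,"tz": 0,"ax": 0,"ay": 0,"az": 0,"hand": 50}])

```text
time: 15.15
tool_pos: [0.5358, -0.0105, 0.1068]
eef_rot: [0.706, 0.044, 0.706, -0.044]
force: [-0.8, 0.9, -0.5]
width: 0.0429
```

```bash
python3 -c "
from h import *
where()
p=arm.capture('scene');c=p['color'][130:320,180:450,::-1];cv2.imwrite('pics/s10.png',cv2.resize(c,None,fx=2.9,fy=2.9))
"
```

```text
t 15.15 board mm [-25.1 -78.3] z 0.1068 F [-0.8  0.9 -0.5] w 0.0429
```

View pics/s10.png

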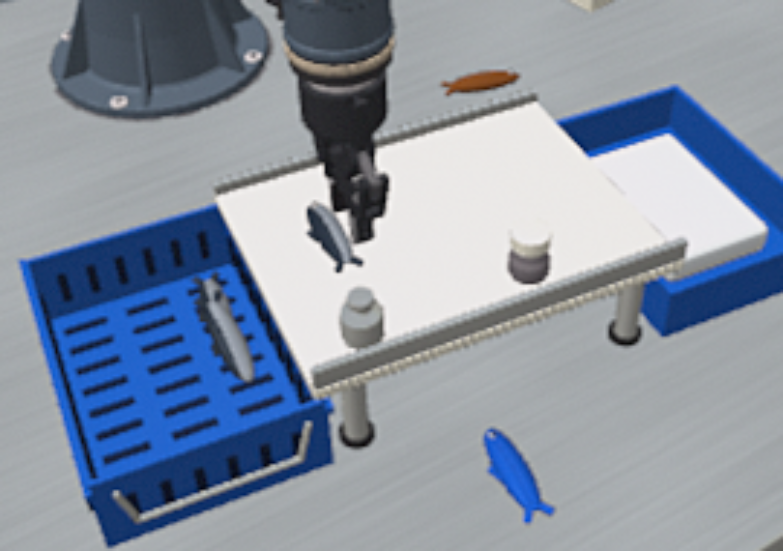

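Request:
send_rows(plan=[{"tx": 0,"ty": -0.02,"tz": 0,"ax": 0,"ay": 0,"az": 0,"hand": 50},{"tx": 0,"ty": -0.02,"tz": 0,"ax": 0,"ay": 0,"az": 0,"hand": 50},{"tx": 0,"ty": -0.025,"tz": 0,"ax": 0,"ay": 0,"az": 0,"hand": 50},{"tx": 0,"ty": -0.03,"tz": 0,"ax": 0,"ay": 0,"az": 0,"hand": 50},{"tx": 0,"ty": -0.03,"tz": 0,"ax": 0,"ay": 0,"az": 0,"hand": 50},{"tx": 0,"ty": -0.04,"tz": 0,"ax": 0,"ay": 0,"az": 0,"hand": 50},{"tx": 0,"ty": -0.04,"tz": 0,"ax": 0,"ay": 0,"az": 0,"hand": 50},{"tx": 0,"ty": -0.04,"tz": 0,"ax": 0,"ay": 0,"az": 0,"hand": 50},{"tx": 0,"ty": 0,"tz": 0,"ax": 0,"ay": 0,"az": 0,"hand": 50},{"tx": 0,"ty": 0,"tz": 0,"ax": 0,"ay": 0,"az": 0,"hand": 50},{"tx": 0,"ty": 0,"tz": 0,"ax": 0,"ay": 0,"az": 0,"hand": 50}])

```text
time: 16.3
tool_pos: [0.5206, -0.131, 0.1068]
eef_rot: [0.706, 0.044, 0.706, -0.044]
force: [-0.5, 0.2, 0.4]
width: 0.0424
```

```bash
python3 -c "
from h import *
where()
p=arm.capture('scene');c=p['color'][130:320,180:450,::-1];cv2.imwrite('pics/s11.png',cv2.resize(c,None,fx=2.9,fy=2.9))
"
```

```text
t 16.3 board mm [ -25.  -199.8] z 0.1068 F [-0.5  0.2  0.4] w 0.0424
```

View pics/s11.png

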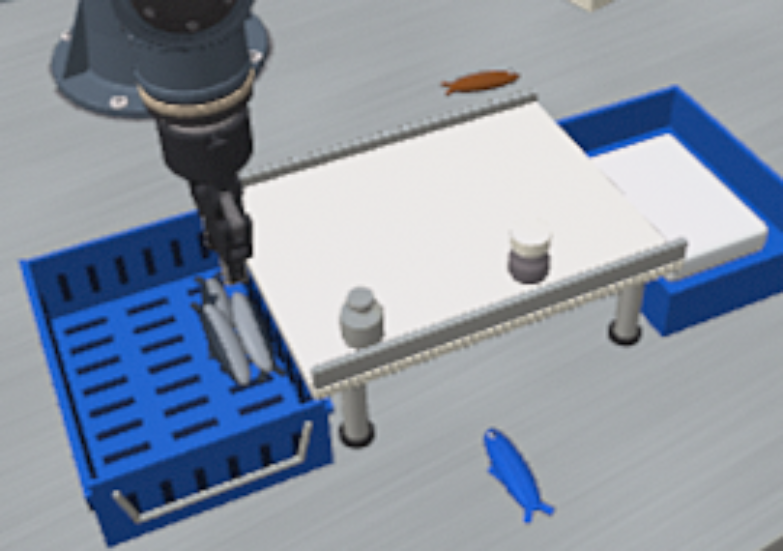

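All three are in the crate. I'll raise the hand clear, then check heights from above.

Request:
send_rows(plan=[{"tx": -0.06,"ty": 0,"tz": 0,"ax": 0,"ay": 0,"az": 0,"hand": 50},{"tx": -0.08,"ty": 0,"tz": 0,"ax": 0,"ay": 0,"az": 0,"hand": 50},{"tx": -0.08,"ty": 0,"tz": 0,"ax": 0,"ay": 0,"az": 0,"hand": 50},{"tx": -0.06,"ty": 0,"tz": 0,"ax": 0,"ay": 0,"az": 0,"hand": 50},{"tx": 0,"ty": -0.07,"tz": -0.04,"ax": 0,"ay": 0,"az": 0,"hand": 50},{"tx": 0,"ty": -0.07,"tz": -0.04,"ax": 0,"ay": 0,"az": 0,"hand": 50},{"tx": 0,"ty": -0.07,"tz": -0.04,"ax": 0,"ay": 0,"az": 0,"hand": 50},{"tx": 0,"ty": -0.07,"tz": -0.04,"ax": 0,"ay": 0,"az": 0,"hand": 50},{"tx": 0,"ty": -0.07,"tz": -0.04,"ax": 0,"ay": 0,"az": 0,"hand": 50},{"tx": 0,"ty": -0.07,"tz": -0.04,"ax": 0,"ay": 0,"az": 0,"hand": 50},{"tx": 0,"ty": -0.07,"tz": -0.04,"ax": 0,"ay": 0,"az": 0,"hand": 50},{"tx": 0,"ty": -0.07,"tz": -0.04,"ax": 0,"ay": 0,"az": 0,"hand": 50}])

```text
time: 17.55
tool_pos: [0.3263, -0.3899, 0.247]
eef_rot: [0.706, 0.044, 0.706, -0.044]
force: [0.8, -0.1, -0.1]
width: 0.0428
```

Request:
send_rows(plan=[{"tx": 0,"ty": 0,"tz": 0,"ax": 0,"ay": 0,"az": 0,"hand": 50},{"tx": 0,"ty": 0,"tz": 0,"ax": 0,"ay": 0,"az": 0,"hand": 50},{"tx": 0,"ty": 0,"tz": 0,"ax": 0,"ay": 0,"az": 0,"hand": 50},{"tx": 0,"ty": 0,"tz": 0,"ax": 0,"ay": 0,"az": 0,"hand": 50}])

```text
time: 17.95
tool_pos: [0.3279, -0.3882, 0.2469]
eef_rot: [0.706, 0.043, 0.706, -0.043]
force: [-0.9, 0.7, -0.6]
width: 0.0428
```

```bash
python3 -c "
from h import *
where()
p=arm.capture('top');c=p['color'][90:310,180:500,::-1];cv2.imwrite('pics/t12.png',cv2.resize(c,None,fx=2.4,fy=2.4))
for q in ('fish1','weight','jar'):
  for s in arm.silhouettes(p,q):
    x=pts(p,s['region'])
    if len(x)==0: continue
    d=x[:,:2]-B['c']; b=np.stack([d@B['ex'],d@B['ey']],1)*1000
    print(q,round(s['p'],2),'board',np.median(b,0).round(),b.min(0).round(),b.max(0).round(),'z',np.median(x[:,2]).round(3),x[:,2].max().round(3))
"
```

```text
t 17.95 board mm [-184.  -479.1] z 0.2469 F [-0.9  0.7 -0.6] w 0.0428
fish1 0.89 board [ -13. -217.] [ -59. -241.] [  36. -202.] z 0.034 0.047
fish1 0.89 board [221. -38.] [184. -53.] [270. -21.] z 0.016 0.023
fish1 0.85 board [-224.   25.] [-260.  -14.] [-194.   67.] z 0.016 0.023
fish1 0.82 board [ -76. -208.] [-120. -228.] [ -28. -194.] z 0.021 0.046
fish1 0.55 board [-306.  205.] [-325.  158.] [-289.  250.] z 0.016 0.023
fish1 0.44 board [ -19. -195.] [ -58. -203.] [  32. -188.] z 0.034 0.045
weight 0.88 board [  93. -119.] [  80. -142.] [ 127. -102.] z 0.13 0.151
jar 0.81 board [88. 42.] [75. 25.] [111.  62.] z 0.149 0.155
```

View pics/t12.png

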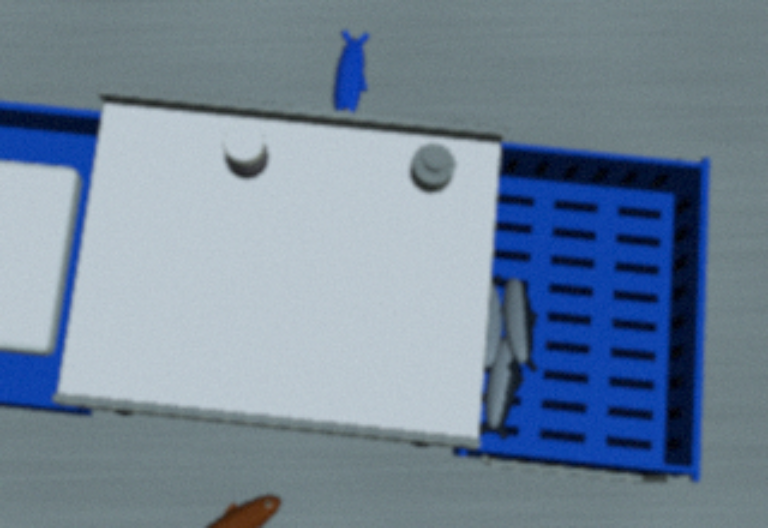

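```bash
python3 -c "
from h import *
p=arm.capture('scene');c=p['color'][190:290,190:300,::-1];cv2.imwrite('pics/s13.png',cv2.resize(c,None,fx=6,fy=6,interpolation=cv2.INTER_CUBIC))
for s in arm.silhouettes(p,'fish1'):
    x=pts(p,s['region'])
    if len(x)==0: continue
    d=x[:,:2]-B['c']; b=np.stack([d@B['ex'],d@B['ey'],x[:,2]],1)*1000
    if abs(np.median(b[:,1])+210)>50: continue
    print(s['p'],s['location'])
    for lo in range(-130,60,20):
        k=(b[:,0]>=lo)&(b[:,0]<lo+20)
        if k.sum()>3:
            o=b[k]; o=o[np.argsort(o[:,1])]; print(lo,[tuple(t[1:].round().astype(int)) for t in o[::max(1,len(o)//7)]])
"
```

```text
0.72 [245.3, 266.5]
-70 [(np.int64(-196), np.int64(38)), (np.int64(-193), np.int64(39)), (np.int64(-192), np.int64(41)), (np.int64(-191), np.int64(39)), (np.int64(-190), np.int64(40)), (np.int64(-184), np.int64(37))]
-50 [(np.int64(-201), np.int64(34)), (np.int64(-198), np.int64(33)), (np.int64(-196), np.int64(39)), (np.int64(-193), np.int64(38)), (np.int64(-190), np.int64(41)), (np.int64(-187), np.int64(39)), (np.int64(-184), np.int64(39)), (np.int64(-182), np.int64(40))]
-30 [(np.int64(-203), np.int64(30)), (np.int64(-201), np.int64(35)), (np.int64(-196), np.int64(33)), (np.int64(-192), np.int64(37)), (np.int64(-190), np.int64(36)), (np.int64(-185), np.int64(38)), (np.int64(-182), np.int64(36)), (np.int64(-176), np.int64(29))]
-10 [(np.int64(-203), np.int64(25)), (np.int64(-199), np.int64(24)), (np.int64(-197), np.int64(30)), (np.int64(-194), np.int64(28)), (np.int64(-189), np.int64(30)), (np.int64(-186), np.int64(31)), (np.int64(-182), np.int64(23)), (np.int64(-179), np.int64(32))]
10 [(np.int64(-201), np.int64(23)), (np.int64(-197), np.int64(14)), (np.int64(-194), np.int64(16)), 
[... 2243 characters left out ...]
p.int64(17))]
-90 [(np.int64(-219), np.int64(21)), (np.int64(-216), np.int64(25)), (np.int64(-213), np.int64(22)), (np.int64(-208), np.int64(22)), (np.int64(-205), np.int64(23)), (np.int64(-202), np.int64(23)), (np.int64(-199), np.int64(24)), (np.int64(-198), np.int64(22))]
-70 [(np.int64(-214), np.int64(46)), (np.int64(-208), np.int64(25)), (np.int64(-207), np.int64(24)), (np.int64(-204), np.int64(24)), (np.int64(-203), np.int64(23)), (np.int64(-201), np.int64(20)), (np.int64(-199), np.int64(19))]
-50 [(np.int64(-207), np.int64(27)), (np.int64(-205), np.int64(23)), (np.int64(-203), np.int64(20)), (np.int64(-202), np.int64(22)), (np.int64(-200), np.int64(18)), (np.int64(-199), np.int64(20))]
```

View pics/s13.png

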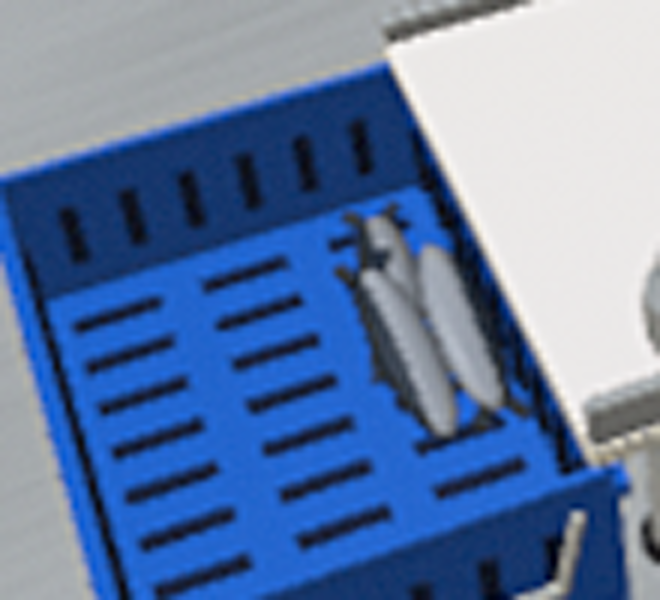

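```bash
python3 -c "
from h import *
where(); print(arm.close_job())"
```

```text
t 18.25 board mm [-184.5 -479.8] z 0.2468 F [ 0.5 -0.4 -0.7] w 0.0429
the job is handed in; nothing more can be done
None
```

I swept the three fish off the crate end of the board one at a time with the half-open fingers. None was lifted, and I handed the job in at about 18 s of the 64 s allowed.

**Fish:** The last pictures show all three lying in the slotted crate, their tops at most about 47 mm above the table. Fish1 is the closest to a limit. It lies partly under the board's overhang, and I put its middle about 15 mm inside the crate wall on the board side.

**Weight and jar:** Both stand upright, within about 5 mm of their starting readings.

**Tub, look-alikes and hand:** No fish went into the tub, and I left the look-alikes alone. The hand is raised clear, with the measured force at noise level.

**Failed or missing checks:**
- The network missed the tub in the second top picture, which stopped that script. I set the board's frame from the board and crate instead.
- My first two move calls were refused for missing keys, before anything moved.
- I did not measure the fish's speed directly. They looked at rest in the pictures after the hand withdrew.

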